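# Run a fingertip along the tube row, pressing the stoppers home

## Task

The five stoppers in the longer tube rack are standing proud. Run a fingertip along the row, from the end with the upright end plate to the other end, gently pressing each stopper straight down in turn until it is fully home on its tube. Do not pick up or pull out any tube, and leave everything else on the bench where it stands.

Things in the scene. Friction and masses are not known exactly. Their poses are not given: they have to be found in the camera images.
- rack: The rack of five: a white plastic block standing fixed on the bench, 44 x 230 x 60 mm, with a single row of five tubes along its own y axis. Origin: centre of its underside, z up. At its +y end (the 'tab end') an upright bare steel end plate, 44 mm wide and 5 mm thick, rises 36 mm above the block's top (to 96 mm above the bench). It may stand at any yaw, left or right of the middle of the bench.
- stopper1_top (a point): Centre of the flat top of stopper 1 (counted from the tab end; next to the tab end), at y = 76 mm in the rack's frame; moving with it. Black push-in stopper: rim 19 mm across and 5 mm high, on it a springy rubber top 17 mm across and 6 mm high that yields 1 mm per 4 N (at most 4.5 mm). Top 116 mm above the bench when home, 122 to 125 mm at the start.
- stopper1 (a joint): How far stopper 1 has been pushed in, in m: 0 = 9 mm proud, 0.009 = fully home (rim down on the tube's rim, a firm stop). It starts between 0 and 0.003, slides straight down against about 4 N of friction and stays where it is left.
- stopper2_top (a point): Centre of the flat top of stopper 2 from the tab end, at y = 38 mm in the rack's frame; same stopper as stopper 1.
- stopper2 (a joint): The same for stopper 2.
- stopper3_top (a point): Centre of the flat top of stopper 3 from the tab end, at y = 0 mm in the rack's frame; same stopper as stopper 1.
- stopper3 (a joint): The same for stopper 3.
- stopper4_top (a point): Centre of the flat top of stopper 4 from the tab end, at y = -38 mm in the rack's frame; same stopper as stopper 1.
- stopper4 (a joint): The same for stopper 4.
- stopper5_top (a point): Centre of the flat top of stopper 5 from the tab end; at the end far from the tab, at y = -76 mm in the rack's frame; same stopper as stopper 1.
- stopper5 (a joint): The same for stopper 5.
- tube1: Tube 1, the loose tube that carries stopper 1: clear, 16 mm across, 95 mm long, white label, standing upright in a 50 mm deep hole of the rack of five; neighbours are 38 mm apart. Origin: centre of its underside, 10 mm above the bench. z up.
- tube2: Tube 2, carrying stopper 2; as tube 1.
- tube3: Tube 3, carrying stopper 3; as tube 1.
- tube4: Tube 4, carrying stopper 4; as tube 1.
- tube5: Tube 5, carrying stopper 5; as tube 1.
- other_rack: Bystander: a shorter white rack fixed on the bench, 44 x 140 x 60 mm, without an end plate, holding three tubes whose stoppers are already home. Origin: centre of its underside; row along its own y.
- spare1: Bystander: loose stoppered tube in the rack of three, 106 mm long, top 116 mm above the bench, at y = 38 mm in that rack's frame. Origin: centre of its underside.
- spare2: Bystander: loose stoppered tube in the rack of three, 106 mm long, top 116 mm above the bench, at y = 0 mm in that rack's frame. Origin: centre of its underside.
- spare3: Bystander: loose stoppered tube in the rack of three, 106 mm long, top 116 mm above the bench, at y = -38 mm in that rack's frame. Origin: centre of its underside.
- marker: Bystander: loose white marker pen with a black cap, lying flat between the racks, 130 mm long along its x, 13 mm thick. Origin: on the bench under its middle.
- jar: Bystander: small white jar, 38 mm across, 45 mm high, standing on the robot's side of the racks. Origin: centre of its underside.
- beaker: Bystander: open glass beaker, 68 mm across, 85 mm high, beyond the racks. Origin: centre of its underside.
- reagent_bottle: Bystander: amber bottle with white cap, 60 mm across, 130 mm high, beyond the racks. Origin: centre of its underside.

How it is judged:
By the outcome, as a careful person would: the job done as asked, in the order asked, and still so for the second after the job is handed in, with the robot touching nothing.
It also fails if it takes over 40 s, if anything falls off the work surface, if the arm or the gripper's body presses on something with over 40 N, if the wrist force passes 120 N, or if a joint passes its speed limit or range.

## Robot

A 7-joint arm with a two-finger parallel gripper is mounted at the origin on the work surface. World frame = base frame: x ahead of the robot, y to its left, z up, the work surface at z = 0. Lengths are in m, angles in rad, forces in N, time in s.
With the tool pointing down it reaches from about 0.4 to 0.9 m from the base axis. Payload 5.5 kg.
Tool frame: the origin (TCP) lies on the centre line of the jaws, within the pads' length; the fingertips stand 19 mm ahead of it and the grasp point (between the pads) is the TCP; z points along the fingers, y is the line along which they close (so a half turn about z gives the same grasp; the last joint's range is limited). The gripper opens to 92 mm and grips with 3 to 60 N. Pads are 19 mm wide; open, the fingers measure 130 mm over their backs; the gripper's body (75 mm by 190 mm) begins 47 mm behind the grasp point.
Start: joints at [-0.88, 0.501, -0.427, 1.55, 0.221, 1.138, -0.21], TCP at [0.27, 0.591, 0.224] pointing down, gripper open.
Joint ranges: [-2.88, 2.88], [-0.31, 2.03], [-1.54, 1.56], [0.2, 2.42], [-1.41, 4.55], [0.19, 2.02], [-2.57, 2.57]. Speed limits (rad/s): [2.57, 2.57, 3.14, 3.14, 3.14, 3.14, 3.14].

## Interface

Orientations are given as a rotation vector (axis times angle).
In Python, from cell import env gives the robot as it stands.
- The arm moves only by the tool jog_arm, never from a script. Its argument "rows" is a list of rows, each an object of numbers: "dx", "dy", "dz": the shift along the tool's x, y, z in mm; "ax", "ay", "az": the turn, a rotation vector about the tool's x, y, z in rad; "gripper": the closure, from 0 (fully open) to 1 (shut). In form: [{"dx": .., "dy": .., "dz": .., "ax": .., "ay": .., "az": .., "gripper": ..}, ...]. A call has 1 to 12 rows; each row shifts and turns the commanded pose from where the row before left it, along the tool's axes as they then stand; what a row does not reach is not made up. A row lasts 1/12 s, in which the tool goes at most 41.7 mm and 7.16 degrees, less where a joint would pass 70% of its speed; a pose out of reach is approached as far as the arm can. A call is refused whole if a number of a shift passes 41.7 or a number of a turn 0.125, either way. A call with a gripper value outside its range is refused whole. The fingers move at their own pace and stop on an object; the grip force is fixed at half the most. Time passes only in rows, so rows that do not move let the fingers close. It gives the time, the measured TCP pose, the force, the opening and the grip force at its end, in the units of the state.
- env.get_obs(): the state, without advancing time (a new reading comes with each control period).
- env.snapshot(name): name is "side" or "top" or "wrist"; returns (picture, depth): 480x640x3 uint8, red, green, blue; 480x640 float32, m along the optical axis (not along the pixel's ray), 0 where there is no reading.
- env.camera_model(name): a dict with "K" (3x3 intrinsics, pixels), "world_to_cam" (4x4, takes a point from world to camera coordinates). Camera axes: x right, y down, z forward; pixel columns grow to the right and rows downward; lengths in m; the calibration is good to about 2 mm. A picture is of the moment at which its call begins: read the wrist's pose just before it. camera_model takes no time and is no camera call; for the wrist camera it gives the pose at the moment of the call.
- env.sign_off(): hands the job in; it is judged then, once.
Trained networks look in the newest picture that a camera, given by its name, has taken for a name from the list of things; names that differ only in an ending like _2 or _b are one class to them, and where a whole thing is asked for, a point or a joint stands for the part that bears it (a point fixed in the world has none). Each returns a list of dicts, best first, with "p" (0 to 1); they miss things now and then, are a little off and sometimes report something else, mostly with a low value. They report only what shows in the picture. A call takes as long as a camera call.
- env.find_in(camera, name): "at" ([column, row] in pixels, amid what is visible of it).
The state is a dict: "clock": time; "joint_positions": joint angles; "joint_vel": joint speeds; "tau": joint torques, N m; "position": TCP position; "ee_rot": TCP orientation; "contact_force": force on the tool from outside, world axes, zero at the start; "wrist_torque": the same for the moment, N m; "finger_gap": finger opening in m; "grip_force": force on a finger pad.
Only numpy, scipy, OpenCV 4.12 (cv2) and the standard library are available. Lean on these libraries where they do the work, as an engineer would, in place of code of your own. Each camera call takes 0.05 s, during which the arm holds its last target. There are 200 camera calls.

## Working session

There is one attempt and no reset: what is moved stays moved. The work goes in short steps, Python scripts to look and compute and a tool call to move; the robot and the scene stay as the last step left them, time stands still between calls to the robot, and variables do not carry over. Pictures are saved under pics/ and viewed, at most 10 in all, crops included, and the job is handed in when it is done.

Besides the shell and the picture viewer there is one more tool, called after "Emit:" as name(argument=value, ...) on one line, values as JSON. jog_arm: Moves the arm, as the interface text tells. Its arguments: {"type":"object","properties":{"rows":{"type":"array","items":{"type":"object","properties":{"dx":{"type":"number"},"dy":{"type":"number"},"dz":{"type":"number"},"ax":{"type":"number"},"ay":{"type":"number"},"az":{"type":"number"},"gripper":{"type":"number"}}}}},"required":["rows"]}

```bash
mkdir -p pics
cat > h.py <<'E'
import numpy as np, cv2
from cell import env
def snap(c,f=None):
    M=env.camera_model(c); im,d=env.snapshot(c)
    if f: cv2.imwrite('pics/'+f,im[:,:,::-1])
    return im,d,M
def pts(d,M):
    K=np.array(M['K']);T=np.linalg.inv(np.array(M['world_to_cam']))
    v,u=np.mgrid[:480,:640]
    P=np.stack([(u-K[0,2])*d/K[0,0],(v-K[1,2])*d/K[1,1],d,np.ones_like(d)],-1)
    W=(P@T.T)[...,:3]; W[d<=0]=np.nan
    return W
E
python3 - <<'E'
from h import *
o=env.get_obs(); print({k:np.round(v,3) for k,v in o.items()})
im,d,M=snap('top','top1.png'); W=pts(d,M)
for n in ['rack','stopper1_top','other_rack','marker','jar','beaker','reagent_bottle']:
    for r in env.find_in('top',n)[:6]:
        u,v=np.round(r['at']).astype(int); print(n,round(r['p'],2),u,v,np.round(W[v,u],3))
snap('side','side1.png')
E
```

```text
{'clock': np.float64(0.0), 'joint_positions': array([-0.88 ,  0.502, -0.427,  1.551,  0.221,  1.138, -0.21 ]), 'joint_vel': array([-0.002, -0.001,  0.001, -0.001, -0.001, -0.001,  0.   ]), 'tau': array([ 0.0000e+00, -5.6659e+01, -5.8160e+00, -2.7912e+01, -6.9000e-02,
        3.0000e-02,  0.0000e+00]), 'position': array([0.269, 0.591, 0.223]), 'ee_rot': array([-6.67e-01, -3.07e+00,  3.00e-03]), 'contact_force': array([-0.295, -0.69 ,  0.474]), 'wrist_torque': array([-0.02 ,  0.028,  0.019]), 'grip_force': np.float64(0.0), 'finger_gap': np.float64(0.092)}
rack 0.57 200 258 [0.597 0.18  0.059]
stopper1_top 0.53 414 266 [ 0.594 -0.154  0.06 ]
other_rack 0.74 415 266 [ 0.595 -0.156  0.058]
other_rack 0.74 233 271 [0.571 0.115 0.123]
marker 0.88 323 275 [ 0.581 -0.013  0.008]
marker 0.34 316 128 [0.838 0.006 0.012]
jar 0.61 314 388 [ 0.404 -0.004  0.042]
beaker 0.75 311 129 [0.837 0.015 0.009]
beaker 0.18 190 248 [0.602 0.178 0.123]
reagent_bottle 0.63 246 157 [0.749 0.111 0.099]
reagent_bottle 0.47 210 258 [0.589 0.149 0.122]
reagent_bottle 0.37 234 272 [0.57  0.114 0.122]
reagent_bottle 0.32 186 248 [0.602 0.184 0.123]
```

View pics/top1.png

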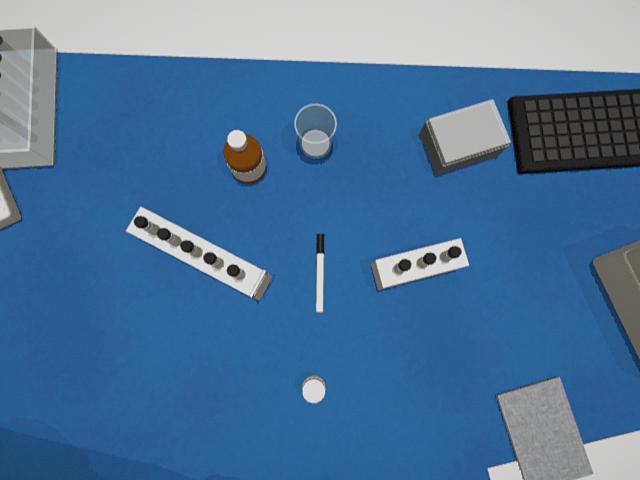

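View pics/side1.png

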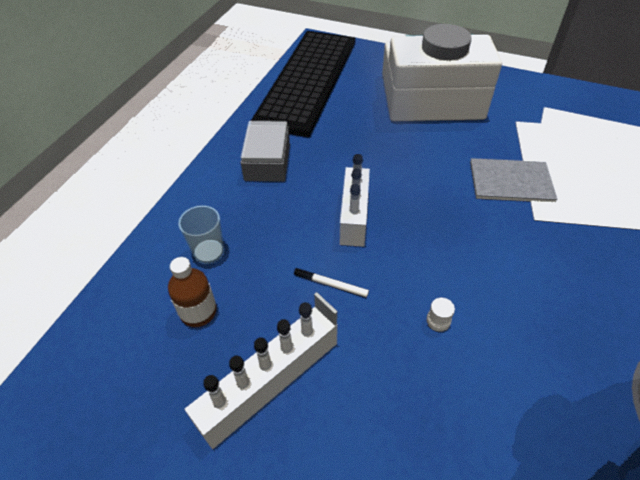

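The top view shows the long rack on the left: stoppers at pixels (234,271), (210,258), (187,246), (164,234) and (141,222), with the end plate at (262,286), so (234,271) is stopper 1. The side view agrees: the plate is at (326,306) and stopper 1 at (306,311). The taller things nearby are the bottle and the beaker beyond the rack.

```bash
cat >> h.py <<'E'
from scipy.spatial.transform import Rotation as R
def tops(cam,px):
    im,d,M=snap(cam); W=pts(d,M); g=im.max(2); out=[]
    m=((g<70)&(W[...,2]>.113)&(W[...,2]<.135)).astype(np.uint8)
    n,l,s,c=cv2.connectedComponentsWithStats(m)
    for i in range(1,n):
        if s[i,4]<px: continue
        q=W[l==i]; top=np.nanmedian(q[:,2]); 
        out.append([*(np.nanmin(q[:,:2],0)+np.nanmax(q[:,:2],0))/2,*np.nanmedian(q,0),s[i,4],*c[i]])
    return np.array(out)
E
python3 - <<'E'
from h import *
np.set_printoptions(suppress=True,precision=4)
t=tops('top',30);print(t)
t=t[t[:,1]>0.05]; t=t[np.argsort(t[:,1])]
xy=t[:,2:4]; u=(xy[0]-xy[-1]);print('len',np.linalg.norm(u)); u/=np.linalg.norm(u)
o=env.get_obs(); r=R.from_rotvec(o['ee_rot']).as_matrix(); print(r)
print('dir to tab',u)
for s in(1,-1):
    x=s*u; print('yaw turn about tool z', np.arctan2(x@r[:2,1],x@r[:2,0]))
print('to stopper1 in tool mm',1000*r.T@(np.array([*xy[0],.2])-o['position']))
E
```

```text
[[  0.6377   0.2524   0.6378   0.2508   0.1237 121.     140.7107 221.9091]
 [  0.6215   0.218    0.6213   0.2172   0.1231 122.     163.4098 233.8115]
 [  0.6055   0.1838   0.6052   0.1829   0.1218 118.     186.9407 245.9831]
 [  0.6096  -0.2022   0.6098  -0.2017   0.1164  93.     454.7742 251.6129]
 [  0.5889   0.1495   0.5889   0.149    0.123  113.     209.823  258.0088]
 [  0.5998  -0.1659   0.5996  -0.1657   0.1163  92.     429.9565 258.0217]
 [  0.5885  -0.1295   0.5885  -0.1294   0.1162  95.     404.7053 264.6211]
 [  0.5725   0.1156   0.5727   0.1149   0.1235 116.     233.0776 270.2672]]
len 0.15071460672742276
[[-0.9099  0.4148 -0.0001]
 [ 0.4148  0.9099 -0.    ]
 [ 0.     -0.0001 -1.    ]]
dir to tab [-0.4318 -0.902 ]
yaw turn about tool z -1.5519997995011996
yaw turn about tool z 1.5895928540885937
to stopper1 in tool mm [-473.448  -307.8463   24.384 ]
```

Emit:
jog_arm(rows=[{"dx": -31, "dy": -20, "gripper": 1}, {"dx": -31, "dy": -20, "gripper": 1}, {"dx": -31, "dy": -20, "gripper": 1}, {"dx": -31, "dy": -20, "gripper": 1}, {"dx": -31, "dy": -20, "gripper": 1}, {"dx": -31, "dy": -20, "gripper": 1}, {"dx": -31, "dy": -20, "gripper": 1}, {"dx": -31, "dy": -20, "gripper": 1}, {"dx": -31, "dy": -20, "gripper": 1}, {"dx": -31, "dy": -20, "gripper": 1}, {"dx": -31, "dy": -20, "gripper": 1}, {"dx": -31, "dy": -20, "gripper": 1}])

```text
schema error: expected keys dx, dy, dz, ax, ay, az, gripper
```

Emit:
jog_arm(rows=[{"az": 0.125, "gripper": 1}, {"az": 0.125, "gripper": 1}, {"az": 0.125, "gripper": 1}, {"az": 0.125, "gripper": 1}, {"az": 0.125, "gripper": 1}, {"az": 0.125, "gripper": 1}, {"az": 0.125, "gripper": 1}, {"az": 0.125, "gripper": 1}, {"az": 0.125, "gripper": 1}, {"az": 0.125, "gripper": 1}, {"az": 0.125, "gripper": 1}, {"az": 0.125, "gripper": 1}])

```text
schema error: expected keys dx, dy, dz, ax, ay, az, gripper
```

```bash
cat > w.py <<'E'
from h import *
np.set_printoptions(suppress=True,precision=4)
S=np.array([[.5727,.1152],[.5889,.1493],[.6053,.1833],[.6214,.2174],[.6378,.2513]])
u=np.array([-.4318,-.902])
o=env.get_obs(); r=R.from_rotvec(o['ee_rot']).as_matrix(); p=o['position']
print('pos',p,'tilt',r[:,2],'q',o['joint_positions'],'gap',o['finger_gap'],'F',o['contact_force'],'t',o['clock'])
print('az',np.arctan2(-u@r[:2,1],-u@r[:2,0]))
for s in S: print(1000*r.T@(np.array([*s,.135])-p))
E
python3 w.py; python3 -c "
from h import *
snap('wrist','w1.png')
np.set_printoptions(suppress=True,precision=4);print(tops('wrist',300))"
```

```text
pos [0.2696 0.5914 0.2244] tilt [-0.0001 -0.     -1.    ] q [-0.8798  0.5009 -0.427   1.5505  0.2208  1.1383 -0.2103] gap 0.091813242306972 F [ 0.7056 -1.0697  0.3777] t 0.5
az 1.5895426317927914
[-473.3336 -307.5779   89.384 ]
[-473.9293 -269.8301   89.3818]
[-474.7485 -232.0904   89.3796]
[-475.2532 -194.3841   89.3774]
[-476.1139 -156.7353   89.3751]
[]
```

All keys are required in every row.

Emit:
jog_arm(rows=[{"dx": -31, "dy": -20, "dz": 0, "ax": 0, "ay": 0, "az": 0, "gripper": 1}, {"dx": -31, "dy": -20, "dz": 0, "ax": 0, "ay": 0, "az": 0, "gripper": 1}, {"dx": -31, "dy": -20, "dz": 0, "ax": 0, "ay": 0, "az": 0, "gripper": 1}, {"dx": -31, "dy": -20, "dz": 0, "ax": 0, "ay": 0, "az": 0, "gripper": 1}, {"dx": -31, "dy": -20, "dz": 0, "ax": 0, "ay": 0, "az": 0, "gripper": 1}, {"dx": -31, "dy": -20, "dz": 0, "ax": 0, "ay": 0, "az": 0, "gripper": 1}, {"dx": -31, "dy": -20, "dz": 0, "ax": 0, "ay": 0, "az": 0, "gripper": 1}, {"dx": -31, "dy": -20, "dz": 0, "ax": 0, "ay": 0, "az": 0, "gripper": 1}, {"dx": -31, "dy": -20, "dz": 0, "ax": 0, "ay": 0, "az": 0, "gripper": 1}, {"dx": -31, "dy": -20, "dz": 0, "ax": 0, "ay": 0, "az": 0, "gripper": 1}, {"dx": -31, "dy": -20, "dz": 0, "ax": 0, "ay": 0, "az": 0, "gripper": 1}, {"dx": -31, "dy": -20, "dz": 0, "ax": 0, "ay": 0, "az": 0, "gripper": 1}])

```text
clock: 1.6
position: [0.5093, 0.2171, 0.2248]
ee_rot: [0.666, 3.069, 0.001]
contact_force: [0.1, 1.4, 0.9]
finger_gap: 0.0164
grip_force: 0.0
```

Emit:
jog_arm(rows=[{"dx": 0, "dy": 0, "dz": 0, "ax": 0, "ay": 0, "az": 0.12, "gripper": 1}, {"dx": 0, "dy": 0, "dz": 0, "ax": 0, "ay": 0, "az": 0.12, "gripper": 1}, {"dx": 0, "dy": 0, "dz": 0, "ax": 0, "ay": 0, "az": 0.12, "gripper": 1}, {"dx": 0, "dy": 0, "dz": 0, "ax": 0, "ay": 0, "az": 0.12, "gripper": 1}, {"dx": 0, "dy": 0, "dz": 0, "ax": 0, "ay": 0, "az": 0.12, "gripper": 1}, {"dx": 0, "dy": 0, "dz": 0, "ax": 0, "ay": 0, "az": 0.12, "gripper": 1}, {"dx": 0, "dy": 0, "dz": 0, "ax": 0, "ay": 0, "az": 0.12, "gripper": 1}, {"dx": 0, "dy": 0, "dz": 0, "ax": 0, "ay": 0, "az": 0.12, "gripper": 1}, {"dx": 0, "dy": 0, "dz": 0, "ax": 0, "ay": 0, "az": 0.12, "gripper": 1}, {"dx": 0, "dy": 0, "dz": 0, "ax": 0, "ay": 0, "az": 0.12, "gripper": 1}, {"dx": 0, "dy": 0, "dz": 0, "ax": 0, "ay": 0, "az": 0.12, "gripper": 1}, {"dx": 0, "dy": 0, "dz": 0, "ax": 0, "ay": 0, "az": 0.12, "gripper": 1}])

```text
clock: 2.6
position: [0.5085, 0.2189, 0.2246]
ee_rot: [-2.531, -1.861, -0.001]
contact_force: [-0.1, 0.4, 0.2]
finger_gap: 0.0008
grip_force: 0.0
```

```bash
python3 w.py; python3 -c "
from h import *
snap('wrist','w1.png')
np.set_printoptions(suppress=True,precision=4);print(tops('wrist',300))"
```

```text
pos [0.5085 0.2189 0.2246] tilt [ 0.0002  0.0002 -1.    ] q [-0.4089  0.2976 -0.0555  1.8067  0.0188  1.0375 -0.7743] gap 0.0007557006017967379 F [-0.1263  0.4293  0.2368] t 2.6
az 0.14374179601732318
[-79.8744  92.1341  89.5768]
[-42.4954  97.4312  89.5888]
[ -5.1522 102.949   89.6008]
[ 32.197  108.1507  89.6127]
[ 69.4447 113.6983  89.6247]
[]
```

Emit:
jog_arm(rows=[{"dx": -20, "dy": 23, "dz": 5, "ax": 0, "ay": 0, "az": 0, "gripper": 1}, {"dx": -20, "dy": 23, "dz": 5, "ax": 0, "ay": 0, "az": 0, "gripper": 1}, {"dx": -20, "dy": 23, "dz": 5, "ax": 0, "ay": 0, "az": 0, "gripper": 1}, {"dx": -20, "dy": 23, "dz": 5, "ax": 0, "ay": 0, "az": 0, "gripper": 1}, {"dx": 0, "dy": 0, "dz": 0, "ax": 0, "ay": 0, "az": 0.072, "gripper": 1}, {"dx": 0, "dy": 0, "dz": 0, "ax": 0, "ay": 0, "az": 0.072, "gripper": 1}, {"dx": 0, "dy": 0, "dz": 0, "ax": 0, "ay": 0, "az": 0, "gripper": 1}])

```text
clock: 3.28
position: [0.5733, 0.1145, 0.2042]
ee_rot: [-2.654, -1.681, 0.001]
contact_force: [-0.9, 0.3, 0.3]
finger_gap: 0.0002
grip_force: 0.0
```

```bash
python3 w.py; python3 -c "
from h import *
snap('wrist','w2.png')
np.set_printoptions(suppress=True,precision=4);print(tops('wrist',300))"
```

```text
pos [0.5733 0.1145 0.2042] tilt [-0.0004 -0.0001 -1.    ] q [-0.2646  0.3716  0.0271  1.7533 -0.0115  1.0172 -0.6745] gap 0.0001751543660226592 F [-0.9122  0.2852  0.2708] t 3.2833
az 0.0052432752839563284
[ 0.3704 -0.8368 69.161 ]
[38.1228 -0.7509 69.1516]
[75.8701 -0.4413 69.1422]
[113.5798  -0.4458  69.1329]
[151.2368  -0.0936  69.1236]
[[  0.5736   0.1174   0.5742   0.1185   0.1231 505.     311.9366 241.0218]]
```

View pics/w2.png

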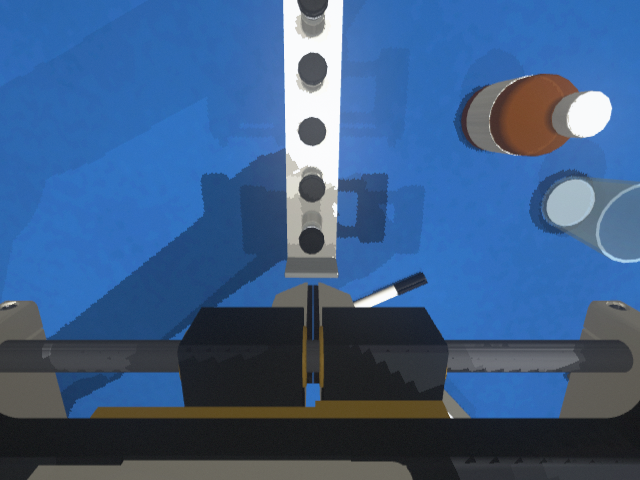

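The wrist view looks along the row: stopper 1 at (311,241), stopper 2 at (311,188) and so on up to the top edge. The end plate is at (311,267), and the closed fingers are laterally in line. I'll measure the tops by height alone as a cross-check.

Run:
```python
from h import *
np.set_printoptions(suppress=True,precision=4)
for c,a in (('wrist',100),('top',30),('side',30)):
    im,d,M=snap(c);W=pts(d,M)
    m=((W[...,2]>.1195)&(W[...,2]<.13)&(im.max(2)<110)).astype(np.uint8)
    n,l,s,ce=cv2.connectedComponentsWithStats(m)
    print(c)
    for i in range(1,n):
        q=W[l==i]; md=np.median(q,0)
        if s[i,4]<a or md[1]<.05 or abs(md[0]-.6)>.1: continue
        q=q[q[:,2]>np.percentile(q[:,2],90)-.002]
        print(s[i,4],ce[i],(q.min(0)+q.max(0))/2,np.ptp(q,0),q.mean(0))
```

```text
wrist
338 [315.1686   6.074 ] [0.6382 0.2502 0.1242] [0.0148 0.0103 0.0031] [0.6371 0.2495 0.1238]
634 [314.3801  69.1341] [0.6225 0.2191 0.124 ] [0.0164 0.0161 0.0035] [0.6226 0.2191 0.1234]
529 [313.5595 133.0681] [0.6061 0.185  0.1225] [0.0161 0.0163 0.0033] [0.6062 0.1851 0.122 ]
466 [312.897  190.8906] [0.5898 0.151  0.1235] [0.0161 0.0159 0.0031] [0.5898 0.1512 0.1231]
422 [312.1043 243.7133] [0.5733 0.1169 0.1238] [0.0162 0.0161 0.0031] [0.5733 0.1169 0.1235]
top
36 [235.2222 269.7778] [0.5735 0.113  0.1243] [0.0096 0.0076 0.0034] [0.574  0.1125 0.1236]
side
118 [305.1356 307.822 ] [0.572  0.117  0.1244] [0.016  0.0154 0.0038] [0.5722 0.1171 0.1237]
128 [283.3359 324.8594] [0.5887 0.1512 0.1245] [0.0151 0.0161 0.004 ] [0.5884 0.1514 0.1236]
128 [260.1172 343.1094] [0.605  0.1858 0.1229] [0.0162 0.0169 0.0033] [0.6051 0.1861 0.1224]
143 [235.951  361.7203] [0.6216 0.2197 0.1239] [0.016  0.016  0.0026] [0.6214 0.2198 0.1237]
158 [210.4114 381.5063] [0.6375 0.2542 0.1249] [0.0154 0.0159 0.0039] [0.6376 0.2542 0.1241]
```

Emit:
jog_arm(rows=[{"dx": 2, "dy": -0.5, "dz": 19, "ax": 0, "ay": 0, "az": 0, "gripper": 1}, {"dx": 0, "dy": 0, "dz": 19, "ax": 0, "ay": 0, "az": 0, "gripper": 1}, {"dx": 0, "dy": 0, "dz": 16, "ax": 0, "ay": 0, "az": 0, "gripper": 1}, {"dx": 0, "dy": 0, "dz": 3, "ax": 0, "ay": 0, "az": 0, "gripper": 1}, {"dx": 0, "dy": 0, "dz": 2, "ax": 0, "ay": 0, "az": 0, "gripper": 1}, {"dx": 0, "dy": 0, "dz": 2, "ax": 0, "ay": 0, "az": 0, "gripper": 1}, {"dx": 0, "dy": 0, "dz": 2, "ax": 0, "ay": 0, "az": 0, "gripper": 1}, {"dx": 0, "dy": 0, "dz": 2, "ax": 0, "ay": 0, "az": 0, "gripper": 1}])

```text
clock: 4.2
position: [0.5743, 0.1176, 0.1404]
ee_rot: [2.653, 1.682, 0.003]
contact_force: [1.1, -0.4, -0.1]
finger_gap: 0.0004
grip_force: 0.0
```

Emit:
jog_arm(rows=[{"dx": 0, "dy": 0, "dz": 2, "ax": 0, "ay": 0, "az": 0, "gripper": 1}, {"dx": 0, "dy": 0, "dz": 2, "ax": 0, "ay": 0, "az": 0, "gripper": 1}, {"dx": 0, "dy": 0, "dz": 0, "ax": 0, "ay": 0, "az": 0, "gripper": 1}, {"dx": 0, "dy": 0, "dz": 0, "ax": 0, "ay": 0, "az": 0, "gripper": 1}])

```text
clock: 4.53
position: [0.5735, 0.1173, 0.1354]
ee_rot: [-2.653, -1.682, 0.0]
contact_force: [0.3, 0.8, 0.7]
finger_gap: 0.0004
grip_force: 0.0
```

Run:
```python
from h import *
im,d,M=snap('side'); a=cv2.resize(im[230:410,180:400],(660,540),interpolation=cv2.INTER_CUBIC); cv2.imwrite('pics/s2.png',a[:,:,::-1])
print(env.get_obs()['contact_force'])
```

```text
[ 0.40562126 -0.35342255 -0.1218665 ]
```

View pics/s2.png

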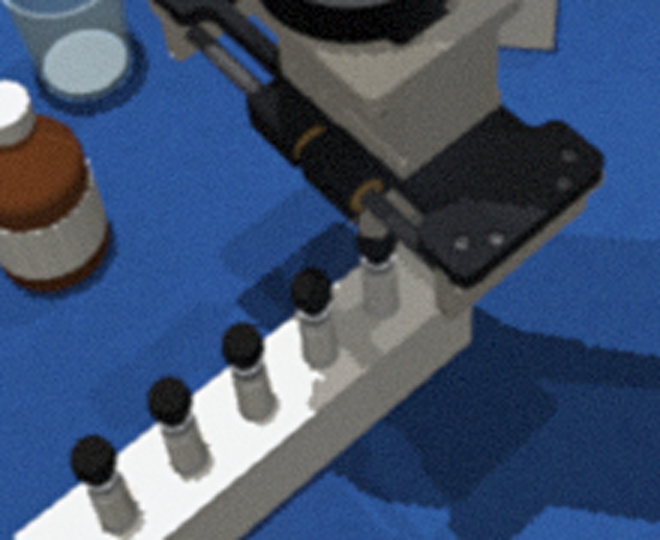

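The crop shows the closed fingertips right above or on stopper 1, at about (378,225), with nothing tipped. The force is near zero, so I'll compare heights by depth.

Run:
```python
from h import *
np.set_printoptions(suppress=True,precision=4,linewidth=150)
im,d,M=snap('side');W=pts(d,M)
T=np.array(M['world_to_cam']);K=np.array(M['K'])
for z in (.1164,.1235):
    c=T@[.5735,.1173,z,1];print(z,(K@c[:3])[:2]/c[2])
for u in (303,306,309):
  for v in range(292,326,2): print(u,v,im[v,u],W[v,u])
```

```text
0.1164 [304.2881 309.8923]
0.1235 [304.0745 307.1217]
303 292 [70 55 38] [0.555  0.153  0.2216]
303 294 [38 41 44] [0.5543 0.1547 0.2203]
303 296 [39 42 44] [0.5526 0.1583 0.2223]
303 298 [41 43 49] [0.5523 0.1594 0.2199]
303 300 [58 58 61] [0.552  0.1601 0.217 ]
303 302 [90 88 83] [0.5671 0.1315 0.1612]
303 304 [95 91 87] [0.5674 0.1314 0.1562]
303 306 [88 84 80] [0.5682 0.1304 0.1494]
303 308 [82 78 76] [0.5686 0.13   0.1436]
303 310 [ 5  8 13] [0.5731 0.1218 0.1233]
303 312 [22 21 26] [0.5722 0.124  0.1222]
303 314 [ 9 12 16] [0.5724 0.1241 0.1171]
303 316 [22 21 25] [0.5719 0.1256 0.1145]
303 318 [ 99 102 104] [0.5735 0.123  0.104 ]
303 320 [82 84 84] [0.5731 0.1242 0.101 ]
303 322 [113 111 107] [0.5729 0.125  0.0969]
303 324 [109 109 101] [0.5733 0.1247 0.0907]
306 292 [69 53 32] [0.553  0.1494 0.2176]
306 294 [34 33 33] [0.5509 0.1538 0.2209]
306 296 [42 44 49] [0.5496 0.1567 0.2218]
306 298 [44 44 46] [0.5486 0.1592 0.2219]
306 300 [39 41 45] [0.5484 0.1598 0.2186]
306 302 [37 37 40] [0.5475 0.1619 0.2181]
306 304 [82 80 77] [0.5621 0.1335 0.1625]
306 306 [92 89 84] [0.5627 0.
[... 419 characters left out ...]
5517 0.1442 0.2109]
309 294 [74 73 70] [0.5536 0.1407 0.2006]
309 296 [74 70 68] [0.5587 0.1305 0.1785]
309 298 [40 42 45] [0.5457 0.1574 0.2208]
309 300 [37 38 44] [0.5443 0.1606 0.2223]
309 302 [48 48 51] [0.5437 0.1621 0.2206]
309 304 [45 46 48] [0.5428 0.1643 0.2203]
309 306 [57 53 57] [0.5427 0.1648 0.2169]
309 308 [31 29 32] [0.5672 0.1153 0.122 ]
309 310 [15 17 25] [0.5652 0.1197 0.1249]
309 312 [13 18 26] [0.5651 0.1203 0.1209]
309 314 [28 27 30] [0.565  0.121  0.1167]
309 316 [75 82 86] [0.5647 0.1219 0.1132]
309 318 [110 111 113] [0.5653 0.1211 0.1061]
309 320 [91 93 90] [0.5657 0.1208 0.1002]
309 322 [122 122 117] [0.5657 0.1211 0.0952]
309 324 [113 114 106] [0.5656 0.1217 0.0908]
```

Run:
```python
from h import *
np.set_printoptions(suppress=True,precision=1,linewidth=150)
o=env.get_obs();r=R.from_rotvec(o['ee_rot']).as_matrix()
im,d,M=snap('wrist','w3.png');W=(pts(d,M)-o['position'])@r*1000
for v in range(262,344,6):
  print(v,[list(np.round(W[v,u],0)) for u in (290,300,306,320,335)])
f=np.array(im[200:420,160:480]); cv2.imwrite('pics/w3c.png',cv2.resize(f,(800,550))[:,:,::-1])
```

```text
262 [[np.float64(-10.0), np.float64(-16.0), np.float64(75.0)], [np.float64(2.0), np.float64(-8.0), np.float64(44.0)], [np.float64(6.0), np.float64(-4.0), np.float64(34.0)], [np.float64(6.0), np.float64(5.0), np.float64(36.0)], [np.float64(-10.0), np.float64(16.0), np.float64(76.0)]]
268 [[np.float64(-14.0), np.float64(-16.0), np.float64(74.0)], [np.float64(2.0), np.float64(-7.0), np.float64(36.0)], [np.float64(8.0), np.float64(-3.0), np.float64(21.0)], [np.float64(4.0), np.float64(4.0), np.float64(30.0)], [np.float64(-14.0), np.float64(16.0), np.float64(75.0)]]
274 [[np.float64(-20.0), np.float64(-16.0), np.float64(76.0)], [np.float64(5.0), np.float64(-7.0), np.float64(19.0)], [np.float64(7.0), np.float64(-3.0), np.float64(16.0)], [np.float64(6.0), np.float64(4.0), np.float64(17.0)], [np.float64(-19.0), np.float64(16.0), np.float64(76.0)]]
280 [[np.float64(-24.0), np.float64(-16.0), np.float64(75.0)], [np.float64(4.0), np.float64(-6.0), np.float64(13.0)], [np.float64(5.0), np.float64(-3.0), np.float64(13.0)], [np.float64(5.0), np.float64(4.0), np.float64(13.0)], [np.float64(-24.0), n
[... 2218 characters left out ...]
t64(-80.0)], [np.float64(33.0), np.float64(2.0), np.float64(-80.0)], [np.float64(35.0), np.float64(6.0), np.float64(-83.0)]]
334 [[np.float64(36.0), np.float64(-5.0), np.float64(-87.0)], [np.float64(35.0), np.float64(-3.0), np.float64(-86.0)], [np.float64(33.0), np.float64(-1.0), np.float64(-83.0)], [np.float64(34.0), np.float64(2.0), np.float64(-83.0)], [np.float64(35.0), np.float64(5.0), np.float64(-86.0)]]
340 [[np.float64(35.0), np.float64(-5.0), np.float64(-88.0)], [np.float64(36.0), np.float64(-3.0), np.float64(-89.0)], [np.float64(32.0), np.float64(-1.0), np.float64(-83.0)], [np.float64(33.0), np.float64(2.0), np.float64(-85.0)], [np.float64(36.0), np.float64(5.0), np.float64(-88.0)]]
```

View pics/w3c.png

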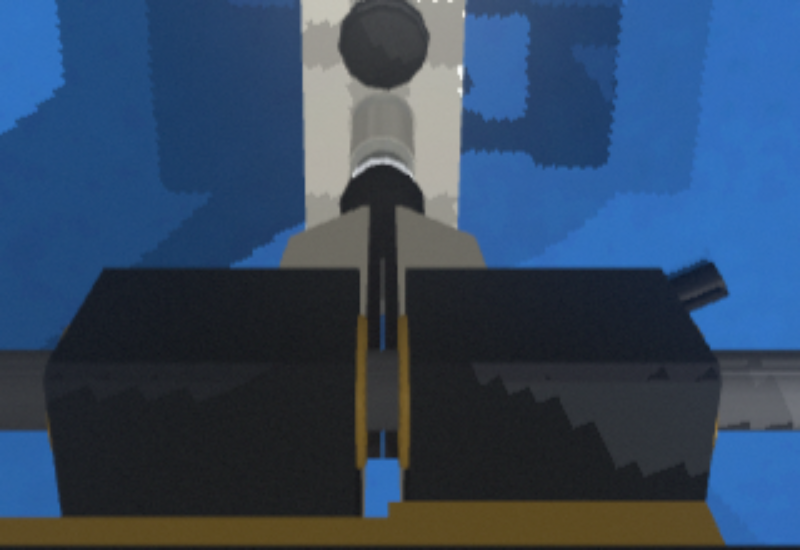

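The crop shows the grey fingertips ending short of stopper 1, at about (383,210), with the stopper still proud below them. Depth puts the real tips near the reported TCP height (tool z ≈ -3 mm), not 19 mm ahead of it. Laterally they are centred. I'll descend further and watch the force.

Emit:
jog_arm(rows=[{"dx": 0, "dy": 0, "dz": 4, "ax": 0, "ay": 0, "az": 0, "gripper": 1}, {"dx": 0, "dy": 0, "dz": 3, "ax": 0, "ay": 0, "az": 0, "gripper": 1}, {"dx": 0, "dy": 0, "dz": 2, "ax": 0, "ay": 0, "az": 0, "gripper": 1}, {"dx": 0, "dy": 0, "dz": 0, "ax": 0, "ay": 0, "az": 0, "gripper": 1}])

```text
clock: 5.02
position: [0.5729, 0.1172, 0.1256]
ee_rot: [-2.653, -1.682, 0.002]
contact_force: [-0.9, -0.8, -0.1]
finger_gap: 0.0004
grip_force: 0.0
```

Emit:
jog_arm(rows=[{"dx": 0, "dy": 0, "dz": 2, "ax": 0, "ay": 0, "az": 0, "gripper": 1}, {"dx": 0, "dy": 0, "dz": 2, "ax": 0, "ay": 0, "az": 0, "gripper": 1}, {"dx": 0, "dy": 0, "dz": 0, "ax": 0, "ay": 0, "az": 0, "gripper": 1}])

```text
clock: 5.27
position: [0.5732, 0.1173, 0.122]
ee_rot: [-2.653, -1.682, 0.001]
contact_force: [-0.4, 1.4, -1.3]
finger_gap: 0.0003
grip_force: 0.0
```

Emit:
jog_arm(rows=[{"dx": 0, "dy": 0, "dz": 2, "ax": 0, "ay": 0, "az": 0, "gripper": 1}, {"dx": 0, "dy": 0, "dz": 0, "ax": 0, "ay": 0, "az": 0, "gripper": 1}])

```text
clock: 5.43
position: [0.5739, 0.1174, 0.1206]
ee_rot: [2.653, 1.682, 0.001]
contact_force: [0.6, 0.3, 4.1]
finger_gap: 0.0005
grip_force: 1.5
```

Contact: 4 N at TCP z ≈ 0.1206. The tip is therefore about 2 mm above the reported TCP, and home should come near 0.113.

Emit:
jog_arm(rows=[{"dx": 0, "dy": 0, "dz": 2, "ax": 0, "ay": 0, "az": 0, "gripper": 1}, {"dx": 0, "dy": 0, "dz": 2, "ax": 0, "ay": 0, "az": 0, "gripper": 1}, {"dx": 0, "dy": 0, "dz": 1, "ax": 0, "ay": 0, "az": 0, "gripper": 1}, {"dx": 0, "dy": 0, "dz": 0, "ax": 0, "ay": 0, "az": 0, "gripper": 1}])

```text
clock: 5.77
position: [0.5736, 0.1173, 0.1154]
ee_rot: [2.653, 1.682, 0.0]
contact_force: [-0.6, 0.8, 4.5]
finger_gap: 0.0001
grip_force: 1.8
```

Emit:
jog_arm(rows=[{"dx": 0, "dy": 0, "dz": 1, "ax": 0, "ay": 0, "az": 0, "gripper": 1}, {"dx": 0, "dy": 0, "dz": 1, "ax": 0, "ay": 0, "az": 0, "gripper": 1}, {"dx": 0, "dy": 0, "dz": 0, "ax": 0, "ay": 0, "az": 0, "gripper": 1}])

```text
clock: 6.02
position: [0.5734, 0.1173, 0.1133]
ee_rot: [-2.653, -1.682, 0.0]
contact_force: [-0.3, -0.5, 3.8]
finger_gap: 0.0005
grip_force: 1.9
```

Emit:
jog_arm(rows=[{"dx": 0, "dy": 0, "dz": 1, "ax": 0, "ay": 0, "az": 0, "gripper": 1}, {"dx": 0, "dy": 0, "dz": 0, "ax": 0, "ay": 0, "az": 0, "gripper": 1}])

```text
clock: 6.18
position: [0.5737, 0.1174, 0.1126]
ee_rot: [2.653, 1.682, 0.001]
contact_force: [-0.7, 0.1, 6.7]
finger_gap: 0.0004
grip_force: 2.8
```

Emit:
jog_arm(rows=[{"dx": 0, "dy": 0, "dz": 1, "ax": 0, "ay": 0, "az": 0, "gripper": 1}, {"dx": 0, "dy": 0, "dz": 0, "ax": 0, "ay": 0, "az": 0, "gripper": 1}])

```text
clock: 6.35
position: [0.5742, 0.1175, 0.112]
ee_rot: [2.653, 1.682, 0.002]
contact_force: [1.0, 1.0, 7.5]
finger_gap: 0.0002
grip_force: 3.8
```

Stopper 1 is firmly home: 7.5 N and rising. Next I lift 20 mm, step 38 mm along the row and check.

Emit:
jog_arm(rows=[{"dx": 0, "dy": 0, "dz": -5, "ax": 0, "ay": 0, "az": 0, "gripper": 1}, {"dx": 0, "dy": 0, "dz": -15, "ax": 0, "ay": 0, "az": 0, "gripper": 1}, {"dx": 13, "dy": 0, "dz": 0, "ax": 0, "ay": 0, "az": 0.005, "gripper": 1}, {"dx": 13, "dy": 0, "dz": 0, "ax": 0, "ay": 0, "az": 0, "gripper": 1}, {"dx": 12, "dy": 0, "dz": 0, "ax": 0, "ay": 0, "az": 0, "gripper": 1}, {"dx": 0, "dy": 0, "dz": 0, "ax": 0, "ay": 0, "az": 0, "gripper": 1}])

```text
clock: 6.85
position: [0.5901, 0.1563, 0.1306]
ee_rot: [-2.652, -1.68, -0.002]
contact_force: [0.0, 0.1, -0.9]
finger_gap: 0.0003
grip_force: 0.0
```

```bash
sed -i 's/^S=.*/S=np.array([[.5728,.1165],[.5890,.1506],[.6053,.1848],[.6217,.2190],[.6378,.2525]])/' w.py; python3 w.py
python3 - <<'E'
from h import *
np.set_printoptions(suppress=True,precision=4)
im,d,M=snap('side');W=pts(d,M)
m=((W[...,2]>.113)&(W[...,2]<.13)&(im.max(2)<60)).astype(np.uint8)
n,l,s,ce=cv2.connectedComponentsWithStats(m)
for i in range(1,n):
    q=W[l==i]; md=np.median(q,0)
    if s[i,4]<30 or md[1]<.05 : continue
    print(s[i,4],ce[i],np.percentile(q,90,axis=0),md)
cv2.imwrite('pics/s3.png',cv2.resize(im[230:410,180:400],(660,540),interpolation=cv2.INTER_CUBIC)[:,:,::-1])
E
```

```text
pos [0.5901 0.1563 0.1306] tilt [-0.0003  0.0022 -1.    ] q [-0.3134  0.4991  0.0155  1.7463 -0.0123  0.8959 -0.7335] gap 0.00034223270380842315 F [ 0.0045  0.1306 -0.8984] t 6.85
az 0.005037730592049052
[-43.4243   1.338   -4.4806]
[-5.672   1.4162 -4.408 ]
[32.2135  1.5421 -4.3353]
[70.1417  1.7584 -4.2626]
[107.3088   2.0025  -4.1914]
170 [260.3824 344.4059] [0.6103 0.193  0.1231] [0.6037 0.1871 0.1217]
169 [236.1183 363.3373] [0.626  0.2271 0.1245] [0.6197 0.2218 0.1229]
190 [210.6421 383.    ] [0.6427 0.2611 0.1247] [0.636  0.2557 0.1233]
```

View pics/s3.png

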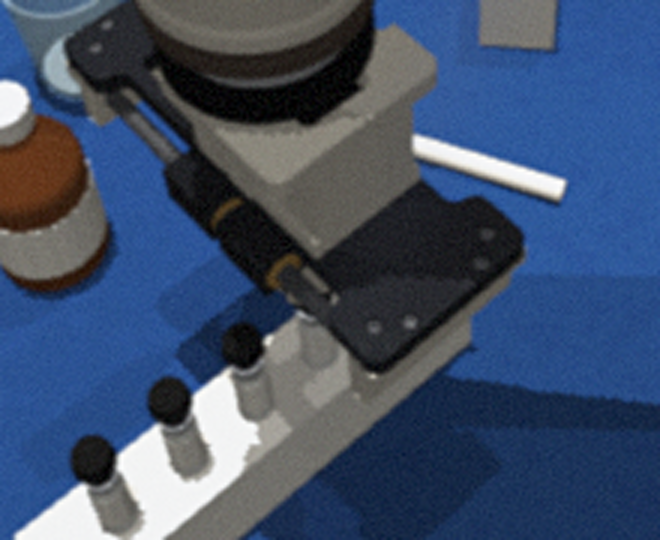

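The view shows the gripper over stopper 2, with stoppers 3–5 untouched. The last reading may include overshoot, so I'll read again.

```bash
python3 w.py
```

```text
pos [0.5895 0.1545 0.1304] tilt [-0.0012  0.0009 -1.    ] q [-0.3125  0.4984  0.0168  1.748  -0.0118  0.8962 -0.7326] gap 0.0004139263473535958 F [0.2523 0.6722 0.32  ] t 6.9
az 0.004209988124398157
[-41.5161   1.1293  -4.6198]
[-3.7636  1.1762 -4.6096]
[34.122   1.2708 -4.5995]
[72.0504  1.4557 -4.5894]
[109.2178   1.6691  -4.5797]
```

Emit:
jog_arm(rows=[{"dx": 0, "dy": 0.5, "dz": 0, "ax": 0, "ay": 0, "az": 0, "gripper": 1}, {"dx": 0, "dy": 0.5, "dz": 0, "ax": 0, "ay": 0, "az": 0, "gripper": 1}, {"dx": 0, "dy": 0, "dz": 0, "ax": 0, "ay": 0, "az": 0, "gripper": 1}, {"dx": 0, "dy": 0, "dz": 0, "ax": 0, "ay": 0, "az": 0, "gripper": 1}])

```text
clock: 7.23
position: [0.5906, 0.1504, 0.1313]
ee_rot: [2.658, 1.674, -0.001]
contact_force: [0.1, 0.3, 0.3]
finger_gap: 0.0001
grip_force: 0.0
```

```bash
python3 w.py
```

```text
pos [0.5906 0.1504 0.1313] tilt [-0.0003 -0.0004 -1.    ] q [-0.3084  0.4971  0.0195  1.7479 -0.0115  0.8972 -0.7311] gap 0.00010878124547316655 F [0.0519 0.3498 0.2633] t 7.2333
az -0.0005540381958625733
[-38.2662  -1.4499  -3.7212]
[-0.514  -1.5828 -3.7413]
[37.3716 -1.6687 -3.7615]
[75.3005 -1.6645 -3.7817]
[112.4685  -1.6282  -3.8015]
```

Emit:
jog_arm(rows=[{"dx": 0, "dy": -1, "dz": 4, "ax": 0, "ay": 0, "az": 0, "gripper": 1}, {"dx": 0, "dy": 0, "dz": 3, "ax": 0, "ay": 0, "az": 0, "gripper": 1}, {"dx": 0, "dy": 0, "dz": 2, "ax": 0, "ay": 0, "az": 0, "gripper": 1}, {"dx": 0, "dy": 0, "dz": 2, "ax": 0, "ay": 0, "az": 0, "gripper": 1}, {"dx": 0, "dy": 0, "dz": 2, "ax": 0, "ay": 0, "az": 0, "gripper": 1}, {"dx": 0, "dy": 0, "dz": 2, "ax": 0, "ay": 0, "az": 0, "gripper": 1}, {"dx": 0, "dy": 0, "dz": 2, "ax": 0, "ay": 0, "az": 0, "gripper": 1}, {"dx": 0, "dy": 0, "dz": 1, "ax": 0, "ay": 0, "az": 0, "gripper": 1}, {"dx": 0, "dy": 0, "dz": 1, "ax": 0, "ay": 0, "az": 0, "gripper": 1}, {"dx": 0, "dy": 0, "dz": 1, "ax": 0, "ay": 0, "az": 0, "gripper": 1}, {"dx": 0, "dy": 0, "dz": 0, "ax": 0, "ay": 0, "az": 0, "gripper": 1}, {"dx": 0, "dy": 0, "dz": 0, "ax": 0, "ay": 0, "az": 0, "gripper": 1}])

```text
clock: 8.23
position: [0.5906, 0.1518, 0.1122]
ee_rot: [2.657, 1.675, 0.002]
contact_force: [0.1, -0.9, 7.3]
finger_gap: 0.0004
grip_force: 3.5
```

Stopper 2 shows the same end force and height as stopper 1, so it is home. On to stopper 3, with slower stepping and a settling pause.

Emit:
jog_arm(rows=[{"dx": 0, "dy": 0, "dz": -8, "ax": 0, "ay": 0, "az": 0, "gripper": 1}, {"dx": 0, "dy": 0, "dz": -12, "ax": 0, "ay": 0, "az": 0, "gripper": 1}, {"dx": 8, "dy": 0, "dz": 0, "ax": 0, "ay": 0, "az": 0, "gripper": 1}, {"dx": 10, "dy": 0, "dz": 0, "ax": 0, "ay": 0, "az": 0, "gripper": 1}, {"dx": 10, "dy": 0, "dz": 0, "ax": 0, "ay": 0, "az": 0, "gripper": 1}, {"dx": 7, "dy": 0, "dz": 0, "ax": 0, "ay": 0, "az": 0, "gripper": 1}, {"dx": 3, "dy": 0, "dz": 0, "ax": 0, "ay": 0, "az": 0, "gripper": 1}, {"dx": 0, "dy": 0, "dz": 0, "ax": 0, "ay": 0, "az": 0, "gripper": 1}, {"dx": 0, "dy": 0, "dz": 0, "ax": 0, "ay": 0, "az": 0, "gripper": 1}, {"dx": 0, "dy": 0, "dz": 0, "ax": 0, "ay": 0, "az": 0, "gripper": 1}])

```text
clock: 9.07
position: [0.6059, 0.1854, 0.131]
ee_rot: [2.658, 1.675, -0.002]
contact_force: [0.1, 0.0, -0.7]
finger_gap: 0.0003
grip_force: 0.0
```

```bash
python3 w.py
```

```text
pos [0.6059 0.1854 0.131 ] tilt [-0.0008 -0.0007 -1.    ] q [-0.3508  0.5359  0.0153  1.6836 -0.0094  0.9231 -0.7783] gap 0.00031484006444017513 F [ 0.079   0.0043 -0.7343] t 9.0667
az 0.00011015057151162507
[-76.4173  -0.1721  -3.9489]
[-38.665   -0.2799  -3.9863]
[-0.7794 -0.3407 -4.0239]
[37.1495 -0.3113 -4.0615]
[74.3174 -0.2503 -4.0984]
```

Emit:
jog_arm(rows=[{"dx": 0, "dy": 0, "dz": 4, "ax": 0, "ay": 0, "az": 0, "gripper": 1}, {"dx": 0, "dy": 0, "dz": 3, "ax": 0, "ay": 0, "az": 0, "gripper": 1}, {"dx": 0, "dy": 0, "dz": 2, "ax": 0, "ay": 0, "az": 0, "gripper": 1}, {"dx": 0, "dy": 0, "dz": 2, "ax": 0, "ay": 0, "az": 0, "gripper": 1}, {"dx": 0, "dy": 0, "dz": 2, "ax": 0, "ay": 0, "az": 0, "gripper": 1}, {"dx": 0, "dy": 0, "dz": 2, "ax": 0, "ay": 0, "az": 0, "gripper": 1}, {"dx": 0, "dy": 0, "dz": 2, "ax": 0, "ay": 0, "az": 0, "gripper": 1}, {"dx": 0, "dy": 0, "dz": 1, "ax": 0, "ay": 0, "az": 0, "gripper": 1}, {"dx": 0, "dy": 0, "dz": 1, "ax": 0, "ay": 0, "az": 0, "gripper": 1}, {"dx": 0, "dy": 0, "dz": 1, "ax": 0, "ay": 0, "az": 0, "gripper": 1}, {"dx": 0, "dy": 0, "dz": 0, "ax": 0, "ay": 0, "az": 0, "gripper": 1}, {"dx": 0, "dy": 0, "dz": 0, "ax": 0, "ay": 0, "az": 0, "gripper": 1}])

```text
clock: 10.07
position: [0.607, 0.1862, 0.1123]
ee_rot: [2.657, 1.675, 0.003]
contact_force: [-0.3, 0.5, 7.2]
finger_gap: 0.0004
grip_force: 3.4
```

Emit:
jog_arm(rows=[{"dx": 0, "dy": 0, "dz": 0.5, "ax": 0, "ay": 0, "az": 0, "gripper": 1}, {"dx": 0, "dy": 0, "dz": 0, "ax": 0, "ay": 0, "az": 0, "gripper": 1}])

```text
clock: 10.23
position: [0.607, 0.1862, 0.1119]
ee_rot: [2.657, 1.675, 0.003]
contact_force: [-0.5, -0.3, 9.3]
finger_gap: 0.0003
grip_force: 4.0
```

Stopper 3 is home. Now stopper 4.

Emit:
jog_arm(rows=[{"dx": 0, "dy": 0, "dz": -8, "ax": 0, "ay": 0, "az": 0, "gripper": 1}, {"dx": 0, "dy": 0, "dz": -12, "ax": 0, "ay": 0, "az": 0, "gripper": 1}, {"dx": 8, "dy": 0, "dz": 0, "ax": 0, "ay": 0, "az": 0, "gripper": 1}, {"dx": 10, "dy": 0, "dz": 0, "ax": 0, "ay": 0, "az": 0, "gripper": 1}, {"dx": 10, "dy": 0, "dz": 0, "ax": 0, "ay": 0, "az": 0, "gripper": 1}, {"dx": 7, "dy": 0, "dz": 0, "ax": 0, "ay": 0, "az": 0, "gripper": 1}, {"dx": 3, "dy": 0, "dz": 0, "ax": 0, "ay": 0, "az": 0, "gripper": 1}, {"dx": 0, "dy": 0, "dz": 0, "ax": 0, "ay": 0, "az": 0, "gripper": 1}, {"dx": 0, "dy": 0, "dz": 0, "ax": 0, "ay": 0, "az": 0, "gripper": 1}, {"dx": 0, "dy": 0, "dz": 0, "ax": 0, "ay": 0, "az": 0, "gripper": 1}])

```text
clock: 11.07
position: [0.6224, 0.2196, 0.1305]
ee_rot: [2.658, 1.675, -0.002]
contact_force: [0.3, -0.1, -0.1]
finger_gap: 0.0004
grip_force: 0.0
```

```bash
python3 w.py
```

```text
pos [0.6224 0.2196 0.1305] tilt [-0.0007 -0.0007 -1.    ] q [-0.389   0.5786  0.0125  1.6121 -0.0079  0.9519 -0.8203] gap 0.00036622520997569327 F [ 0.2572 -0.1187 -0.1178] t 11.0667
az 0.00012320162565796907
[-114.4174   -0.2343   -4.4066]
[-76.6651  -0.3416  -4.4432]
[-38.7795  -0.4019  -4.4799]
[-0.8506 -0.372  -4.5167]
[36.3173 -0.3105 -4.5527]
```

Commanded height is now 0.1307 m, so the descent totals 20 mm again.

Emit:
jog_arm(rows=[{"dx": 0, "dy": 0, "dz": 4, "ax": 0, "ay": 0, "az": 0, "gripper": 1}, {"dx": 0, "dy": 0, "dz": 3, "ax": 0, "ay": 0, "az": 0, "gripper": 1}, {"dx": 0, "dy": 0, "dz": 2, "ax": 0, "ay": 0, "az": 0, "gripper": 1}, {"dx": 0, "dy": 0, "dz": 2, "ax": 0, "ay": 0, "az": 0, "gripper": 1}, {"dx": 0, "dy": 0, "dz": 2, "ax": 0, "ay": 0, "az": 0, "gripper": 1}, {"dx": 0, "dy": 0, "dz": 2, "ax": 0, "ay": 0, "az": 0, "gripper": 1}, {"dx": 0, "dy": 0, "dz": 2, "ax": 0, "ay": 0, "az": 0, "gripper": 1}, {"dx": 0, "dy": 0, "dz": 1, "ax": 0, "ay": 0, "az": 0, "gripper": 1}, {"dx": 0, "dy": 0, "dz": 1, "ax": 0, "ay": 0, "az": 0, "gripper": 1}, {"dx": 0, "dy": 0, "dz": 1, "ax": 0, "ay": 0, "az": 0, "gripper": 1}, {"dx": 0, "dy": 0, "dz": 0, "ax": 0, "ay": 0, "az": 0, "gripper": 1}, {"dx": 0, "dy": 0, "dz": 0, "ax": 0, "ay": 0, "az": 0, "gripper": 1}])

```text
clock: 12.07
position: [0.6233, 0.2204, 0.112]
ee_rot: [2.657, 1.675, 0.002]
contact_force: [-0.8, -0.8, 7.8]
finger_gap: 0.0003
grip_force: 4.0
```

Stopper 4 is home. Now stopper 5.

Emit:
jog_arm(rows=[{"dx": 0, "dy": 0, "dz": -8, "ax": 0, "ay": 0, "az": 0, "gripper": 1}, {"dx": 0, "dy": 0, "dz": -12, "ax": 0, "ay": 0, "az": 0, "gripper": 1}, {"dx": 8, "dy": 0, "dz": 0, "ax": 0, "ay": 0, "az": 0, "gripper": 1}, {"dx": 10, "dy": 0, "dz": 0, "ax": 0, "ay": 0, "az": 0, "gripper": 1}, {"dx": 10, "dy": 0, "dz": 0, "ax": 0, "ay": 0, "az": 0, "gripper": 1}, {"dx": 7, "dy": 0, "dz": 0, "ax": 0, "ay": 0, "az": 0, "gripper": 1}, {"dx": 2, "dy": 0, "dz": 0, "ax": 0, "ay": 0, "az": 0, "gripper": 1}, {"dx": 0, "dy": 0, "dz": 0, "ax": 0, "ay": 0, "az": 0, "gripper": 1}, {"dx": 0, "dy": 0, "dz": 0, "ax": 0, "ay": 0, "az": 0, "gripper": 1}, {"dx": 0, "dy": 0, "dz": 0, "ax": 0, "ay": 0, "az": 0, "gripper": 1}])

```text
clock: 12.9
position: [0.6384, 0.2529, 0.1305]
ee_rot: [2.658, 1.674, -0.002]
contact_force: [0.5, 0.1, 0.3]
finger_gap: 0.0007
grip_force: 0.0
```

```bash
python3 w.py
```

```text
pos [0.6384 0.2529 0.1305] tilt [-0.0007 -0.0008 -1.    ] q [-0.4239  0.6221  0.0108  1.5366 -0.007   0.9839 -0.8577] gap 0.0006705377613193408 F [0.5027 0.1168 0.272 ] t 12.9
az 5.77629533445239e-05
[-151.3724   -0.2625   -4.3636]
[-113.6201   -0.3723   -4.4019]
[-75.7344  -0.435   -4.4403]
[-37.8056  -0.4076  -4.4788]
[-0.6376 -0.3486 -4.5166]
```

Emit:
jog_arm(rows=[{"dx": 0, "dy": 0, "dz": 4, "ax": 0, "ay": 0, "az": 0, "gripper": 1}, {"dx": 0, "dy": 0, "dz": 3, "ax": 0, "ay": 0, "az": 0, "gripper": 1}, {"dx": 0, "dy": 0, "dz": 2, "ax": 0, "ay": 0, "az": 0, "gripper": 1}, {"dx": 0, "dy": 0, "dz": 2, "ax": 0, "ay": 0, "az": 0, "gripper": 1}, {"dx": 0, "dy": 0, "dz": 2, "ax": 0, "ay": 0, "az": 0, "gripper": 1}, {"dx": 0, "dy": 0, "dz": 2, "ax": 0, "ay": 0, "az": 0, "gripper": 1}, {"dx": 0, "dy": 0, "dz": 2, "ax": 0, "ay": 0, "az": 0, "gripper": 1}, {"dx": 0, "dy": 0, "dz": 1, "ax": 0, "ay": 0, "az": 0, "gripper": 1}, {"dx": 0, "dy": 0, "dz": 1, "ax": 0, "ay": 0, "az": 0, "gripper": 1}, {"dx": 0, "dy": 0, "dz": 1, "ax": 0, "ay": 0, "az": 0, "gripper": 1}, {"dx": 0, "dy": 0, "dz": 0, "ax": 0, "ay": 0, "az": 0, "gripper": 1}, {"dx": 0, "dy": 0, "dz": 0, "ax": 0, "ay": 0, "az": 0, "gripper": 1}])

```text
clock: 13.9
position: [0.6393, 0.2539, 0.112]
ee_rot: [2.657, 1.675, 0.003]
contact_force: [-1.1, -0.4, 7.0]
finger_gap: 0.0002
grip_force: 3.9
```

Emit:
jog_arm(rows=[{"dx": 0, "dy": 0, "dz": -5, "ax": 0, "ay": 0, "az": 0, "gripper": 1}, {"dx": 0, "dy": 0, "dz": -20, "ax": 0, "ay": 0, "az": 0, "gripper": 1}, {"dx": 0, "dy": 0, "dz": -30, "ax": 0, "ay": 0, "az": 0, "gripper": 1}, {"dx": 0, "dy": 0, "dz": -30, "ax": 0, "ay": 0, "az": 0, "gripper": 1}, {"dx": 0, "dy": -20, "dz": -20, "ax": 0, "ay": 0, "az": 0, "gripper": 1}, {"dx": 0, "dy": -30, "dz": 0, "ax": 0, "ay": 0, "az": 0, "gripper": 1}, {"dx": 10, "dy": -30, "dz": 0, "ax": 0, "ay": 0, "az": 0, "gripper": 1}, {"dx": 10, "dy": -30, "dz": 0, "ax": 0, "ay": 0, "az": 0, "gripper": 1}, {"dx": 10, "dy": -30, "dz": 0, "ax": 0, "ay": 0, "az": 0, "gripper": 1}, {"dx": 10, "dy": -30, "dz": 0, "ax": 0, "ay": 0, "az": 0, "gripper": 1}, {"dx": 0, "dy": -10, "dz": 0, "ax": 0, "ay": 0, "az": 0, "gripper": 1}, {"dx": 0, "dy": 0, "dz": 0, "ax": 0, "ay": 0, "az": 0, "gripper": 1}])

```text
clock: 14.9
position: [0.4893, 0.3705, 0.2153]
ee_rot: [-2.65, -1.683, 0.003]
contact_force: [-0.0, 0.1, 0.2]
finger_gap: 0.0007
grip_force: 0.0
```

Run:
```python
from h import *
np.set_printoptions(suppress=True,precision=4)
for c in('side','top'):
    im,d,M=snap(c,c+'9.png');W=pts(d,M); print(c)
    m=((W[...,2]>.109)&(W[...,2]<.13)&(im.max(2)<60)).astype(np.uint8)
    n,l,s,ce=cv2.connectedComponentsWithStats(m)
    for i in range(1,n):
        q=W[l==i]; md=np.median(q,0)
        if s[i,4]<30: continue
        print(s[i,4],ce[i],np.percentile(q[:,2],90),md)
```

```text
side
top
109 [142.6697 223.156 ] 0.1174256392322138 [0.6378 0.2508 0.1158]
112 [165.0804 234.7768] 0.11725989279949996 [0.6218 0.2172 0.1156]
104 [188.0288 246.7885] 0.11737756549987928 [0.605  0.1829 0.1158]
101 [454.2574 251.8416] 0.11761094821093754 [ 0.6097 -0.2008  0.1161]
104 [429.1827 258.1635] 0.11757996594509078 [ 0.5996 -0.1642  0.1163]
100 [210.79 258.8 ] 0.11744306152691965 [0.5886 0.1491 0.1159]
98 [404.3367 264.602 ] 0.11756878540010245 [ 0.5889 -0.1283  0.1161]
105 [234.1048 270.819 ] 0.11754281304820977 [0.5724 0.1149 0.1158]
```

View pics/side9.png

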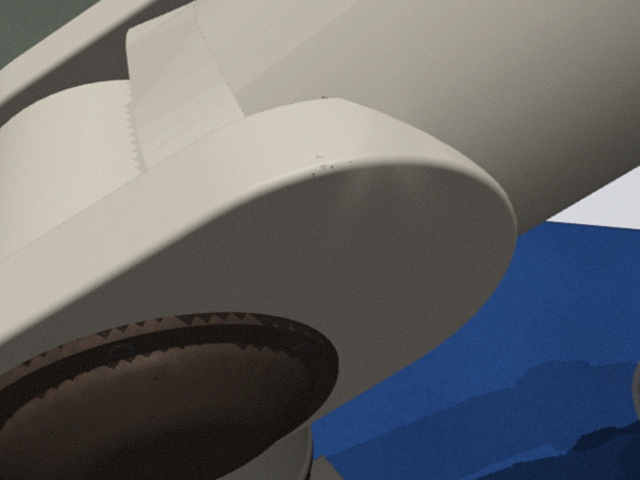

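The arm blocks the side camera in this picture, but the top camera's depth gives all five stoppers at 0.116 m, level with the home spares. None of the tubes has moved sideways, and the arm is clear of everything, so I'm handing in.

```bash
python3 -c "
from cell import env
print(env.get_obs()['joint_vel'].round(3)); print(env.sign_off())"
```

```text
[ 0.029  0.006  0.028 -0.011  0.003 -0.    -0.   ]
the job is handed in; nothing more can be done
None
```

All five stoppers were pressed home in order from the end-plate end with about 7–9 N each. Top-camera depth shows them level with the spare stoppers, no tube moved, and the job is handed in with the arm clear.

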